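# Feed a tile blank along the rubbing-jig fence with a push shoe

### The job

Take the wooden push shoe from its cork pad and, touching the terracotta blank with the shoe only, square the blank up against the steel fence before it reaches the grey rubbing stone, then feed it along over the stone, kept pressed lightly against the fence all the way, until it butts squarely against the end stop without being jammed. Leave the blank there against fence and stop, stand the shoe back on its cork pad, and leave the pots alone; the fired clay chips, so be gentle.

Things in the scene. Friction and masses are not known exactly. Their poses are not given: they have to be found in the camera images.
- jig: Rubbing jig fixed on the bench: plywood board 400 x 160 x 18 mm (board spans x -200..200, y -85..75). Origin under the board at mid-length; board top at z = 18. +x is the feed direction, +y points to the fence, z up. The grey rubbing stone is let in flush, from x = -20 to x = 135. Its position and yaw vary.
- fence: Straight steel rail fixed on the jig board along the feed direction, 400 x 20 x 28 mm, origin at the centre of its underside (at 0, 60, 18 in the jig's axes), axes as the jig's. The guiding face is its -y side, 10 mm from the origin, i.e. at y = 50 in the jig's axes. Rigid.
- stop: Dark steel end stop fixed on the jig board, 25 x 75 x 28 mm, at the end of the feed. Origin at the middle of the foot of its stopping face (at x = 140, y = 12.5, z = 18 in the jig's axes), which faces -x. Rigid.
- blank: Fired terracotta tile blank, loose, 100 (x) x 70 (y) x 32 mm, 0.3 to 0.6 kg; origin at the centre of its underside, axes roughly the jig's. Starts at the jig's infeed (-x) end, 7 to 23 mm short of the fence, up to 5 degrees askew. Home: origin at x = 90, y = 15 in the jig's axes. Drags with 1.5 to 6 N; chips if pressed on the fence with over 12 N or on the stop with over 25 N.
- shoe: Wooden push shoe, loose, 0.2 kg, upright. Origin at its underside below the handle axis. Foot 25 mm high: lip x -22..22, y -30..35, its +x face pushes the blank's rear; cheek x 22..87, 15 thick, its +y face presses the blank to the fence. The cheek is clamped by hand anywhere with that face at y = -24 to -6: feel for it. Handle 40 (x) x 26 (y), z 25..90: pinch the 26 at z = 60. In use its axes lie along the jig's.
- shoe_foot (a point): Middle of the shoe's foot on its underside: 32.5 mm ahead (+x) of the shoe's origin.
- pad: Cork pad fixed on the bench, 150 (x) x 110 (y) x 6 mm, where the shoe stands; origin at the centre of its underside, top at z = 6. The shoe's x axis starts along the pad's within about 20 degrees.
- lidded_pot: Bystander: lidded terracotta pot, 90 mm across, 74 mm high, origin at centre of underside.
- clay_bowl: Bystander: grey bowl, 90 mm across, 50 mm high, origin at centre of underside.
- small_jar: Bystander: dark clay jar, 94 mm across, 78 mm high, origin at centre of underside.
Things that resemble listed ones, but are neither listed nor needed, are in the scene too. Leave any blue or yellow look-alike of the shoe alone. Of the things that look like the pad, the smaller one is meant.

How it is judged (in metres and radians):
On the way, in this order (a step that is already met when the one before it is completed fails the run):
1. the shoe has squared the blank up against the fence and presses it there, before it reaches the stone (contact force between shoe and blank above 0.5 N and contact force between blank and fence above 2 N and x of blank in the frame of jig below -0.07 m and y of blank in the frame of jig above 0.013 m and angle between the x axis of blank and the x axis of jig, either way round below 0.03 rad), for 0.2 s.
2. halfway over the stone, the shoe keeps the blank pressed against the fence (contact force between shoe and blank above 0.5 N and contact force between blank and fence above 2 N and x of blank in the frame of jig between -0.03 and 0.04 m and y of blank in the frame of jig above 0.013 m and angle between the x axis of blank and the x axis of jig, either way round below 0.03 rad), for 0.3 s.
3. the shoe holds the blank against the end stop and the fence together (contact force between shoe and blank above 0.5 N and contact force between blank and fence above 2 N and contact force between blank and stop above 1.5 N and x of blank in the frame of jig above 0.0875 m and y of blank in the frame of jig above 0.013 m), for 0.2 s.
At the end, for the whole second after the job is handed in: The blank lies flat and at rest, within 2.5 mm of the end stop and 2 mm of the fence, square to it within 0.03 rad; the shoe stands upright and at rest on the cork pad, the middle of its foot within 35 mm of the pad's centre (x of blank in the frame of jig above 0.0875 m and y of blank in the frame of jig above 0.013 m and angle between the x axis of blank and the x axis of jig, either way round below 0.03 rad and angle between blank's own z axis and vertical below 0.05 rad and linear speed of each of blank, shoe below 0.01 m/s and horizontal distance between shoe_foot and pad below 0.035 m and angle between shoe's own z axis and vertical below 0.1 rad and height (world z) of shoe between 0.003 and 0.01 m); the robot touches nothing.
It fails at once if the blank strays more than 3 mm from the fence or turns more than 0.06 rad askew once it is over the stone (x of blank in the frame of jig above -0.065 m and (y of blank in the frame of jig below 0.012 m or angle between the x axis of blank and the x axis of jig, either way round above 0.06 rad)).
It fails at once if the blank is pressed on the fence with more than 12 N (contact force between blank and fence above 12 N).
It fails at once if the blank is jammed on the stop with more than 25 N (contact force between blank and stop above 25 N).
It fails at once if the hand or arm touches the blank (contact force between any of the fingers, the arm and blank above 0.5 N).
It fails at once if a pot is moved by more than 15 mm (distance of any of lidded_pot, clay_bowl, small_jar from where it was at the start of the episode above 0.015 m).
It also fails if it takes over 72 s, if anything falls off the work surface, if the arm or the gripper's body presses on something with over 40 N, if the wrist force passes 120 N, or if a joint passes its speed limit or range.

### The arm

A 6-joint arm with a two-finger parallel gripper is mounted at the origin on the work surface. World frame = base frame: x ahead of the robot, y to its left, z up, the work surface at z = 0. Lengths are in mm, angles in degrees, forces in N, time in s.
With the tool pointing down it reaches from about 350 to 850 mm from the base axis. Payload 8.1 kg.
Tool frame: the origin (TCP) lies on the centre line of the jaws, within the pads' length; the fingertips stand 19 mm ahead of it and the grasp point (between the pads) is the TCP; z points along the fingers, y is the line along which they close (so a half turn about z gives the same grasp; the last joint's range is limited). The gripper opens to 85 mm and grips with 20 to 120 N. Pads are 22 mm wide; open, the fingers measure 114 mm over their backs; the gripper's body (76 mm by 85 mm) begins 54 mm behind the grasp point. The pads swing forward as they close: fully open they stand 13 mm farther back than shut.
Start: joints at [71.31, 7.471, 85.268, -0, 87.261, -4.893], TCP at [143.065, 582.699, 250.292] pointing down, gripper open.
Joint ranges: [-169.43, 169.43], [-51.17, 129.36], [1.28, 143.12], [-76.62, 256.62], [0, 156.53], [-152.29, 152.29]. Speed limits (degrees/s): [136.94, 136.94, 159.86, 180, 180, 180].

### API

Orientations are given as [roll, pitch, yaw] about the fixed x, y, z axes, in that order (R = Rz(yaw) Ry(pitch) Rx(roll)).
In Python, from bench import r gives the robot as it stands. The module is installed in compiled form; this text tells all that it offers.
- The arm moves only by the tool servo_tool, never from a script. Its arguments are lists of equal length, an entry for each row: "fingers": the finger opening in m, from 0 to 0.0854; "linear": the shift along the tool's x, y, z in m, a list of three; "rotation": the turn, a rotation vector about the tool's x, y, z in degrees, a list of three. A call has 1 to 10 rows; each row is the pose to reach, as a shift and turn from the pose commanded when the call began, along the tool's axes at that moment; what a row does not reach only later rows make up. A row lasts 1/10 s, in which the tool goes at most 50 mm and 8.59 degrees, less where a joint would pass 70% of its speed; a pose out of reach is approached as far as the arm can. A call with a gripper value outside its range is refused whole. The fingers move at their own pace and stop on an object; "force" is the grip in N (left out, the last holds). Time passes only in rows, so rows that repeat a pose let the fingers close. It gives the time, the measured TCP pose, the force, the opening and the grip force at its end, in the units of the state.
- r.sense(): the state, without advancing time (a new reading comes with each control period).
- r.snapshot(name): name is "side" or "top" or "wrist"; returns a dict with "frame" (384x512x3 uint8, red, green, blue), "fx", "fy", "cx", "cy" (pixels), "camera_from_world" (4x4, takes a point from world to camera coordinates). Camera axes: x right, y up, looking along -z (the intrinsics and any distortion apply to the point x, -y, -z); pixel columns grow to the right and rows downward; lengths in mm; the calibration is good to about 2 mm. A picture is of the moment at which its call begins. There is no depth.
- r.hand_in(): hands the job in; it is judged then, once.
The state is a dict: "time": time; "joint_pos": joint angles; "qd": joint speeds; "joint_efforts": joint torques, N m; "tool_pos": TCP position; "tcp_rot": TCP orientation; "ft_force": force on the tool from outside, world axes, zero at the start; "wrist_torque": the same for the moment, N m; "finger_gap": finger opening in mm; "grip_force": force on a finger pad.
Only numpy, scipy, OpenCV 4.12 (cv2) and the standard library are available. Lean on these libraries where they do the work, as an engineer would, in place of code of your own. Each camera call takes 0.05 s, during which the arm holds its last target. There are 200 camera calls.

## Working session

There is one attempt and no reset: what is moved stays moved. The work goes in short steps, Python scripts to look and compute and a tool call to move; the robot and the scene stay as the last step left them, time stands still between calls to the robot, and variables do not carry over. Pictures are saved under pics/ and viewed, at most 10 in all, crops included, and the job is handed in when it is done.

Besides the shell and the picture viewer there is one more tool, called after "Request:" as name(argument=value, ...) on one line, values as JSON. servo_tool: Moves the arm, as the interface text tells. Its arguments: {"type":"object","properties":{"fingers":{"type":"array","items":{"type":"number"}},"linear":{"type":"array","items":{"type":"array","items":{"type":"number"}}},"rotation":{"type":"array","items":{"type":"array","items":{"type":"number"}}},"force":{"type":"number"}},"required":["fingers","linear","rotation"]}

```bash
mkdir -p pics; python3 - <<'E'
from bench import r
import cv2,pickle
d={}
for n in ("top","side"):
    s=r.snapshot(n); d[n]=s
    cv2.imwrite(f"pics/{n}0.png",cv2.resize(s["frame"][:,:,::-1],(800,600),interpolation=cv2.INTER_CUBIC))
    print(n,{k:v for k,v in s.items() if k!="frame"})
pickle.dump(d,open("s0.pkl","wb"))
print(r.sense())
E
```

```text
top {'fx': 491.06890927237043, 'fy': 491.06890927237043, 'cx': 249.251274427438, 'cy': 194.53636720763512, 'camera_from_world': array([[ 1.31973560e-03, -9.99982939e-01,  5.69040625e-03,
         6.85891955e+01],
       [ 9.89108039e-01,  2.14288735e-03,  1.47175731e-01,
        -5.80273707e+02],
       [-1.47185414e-01,  5.43419351e-03,  9.89093991e-01,
        -1.57791058e+03],
       [ 0.00000000e+00,  0.00000000e+00,  0.00000000e+00,
         1.00000000e+00]])}
side {'fx': 356.73361092550846, 'fy': 356.73361092550846, 'cx': 257.4832156293306, 'cy': 191.7036135514812, 'camera_from_world': array([[ 9.46736013e-01, -3.21486123e-01, -1.83737573e-02,
        -5.42714210e+02],
       [ 1.66903166e-01,  4.41111846e-01,  8.81795709e-01,
        -1.84812240e+02],
       [-2.75380202e-01, -8.37894392e-01,  4.71273522e-01,
        -9.42467804e+02],
       [ 0.00000000e+00,  0.00000000e+00,  0.00000000e+00,
         1.00000000e+00]])}
{'time': 0.1, 'joint_pos': array([ 7.13116082e+01,  7.51214831e+00,  8.53219003e+01, -1.61124390e-03,
        8.72629076e+01, -4.89340118e+00]), 'qd': array([-0.17378493, -0.07668249, -0.10615963,  0.03577325, -0.0905379 ,
       -0.05650734]), 'joint_efforts': array([ 8.64148624e-04, -5.70954072e+01, -5.01942945e+01, -1.94841446e-04,
        8.13886814e-03, -2.84840588e-06]), 'tool_pos': array([142.91130815, 582.25453792, 249.34598242]), 'tcp_rot': array([-1.79903260e+02, -6.66716574e-03,  1.66205082e+02]), 'ft_force': array([-0.08564791, -0.56374394, -0.89392543]), 'wrist_torque': array([ 0.05446312,  0.0076694 , -0.03302992]), 'grip_force': 0.0, 'finger_gap': 85.3298124656101}
```

View pics/top0.png

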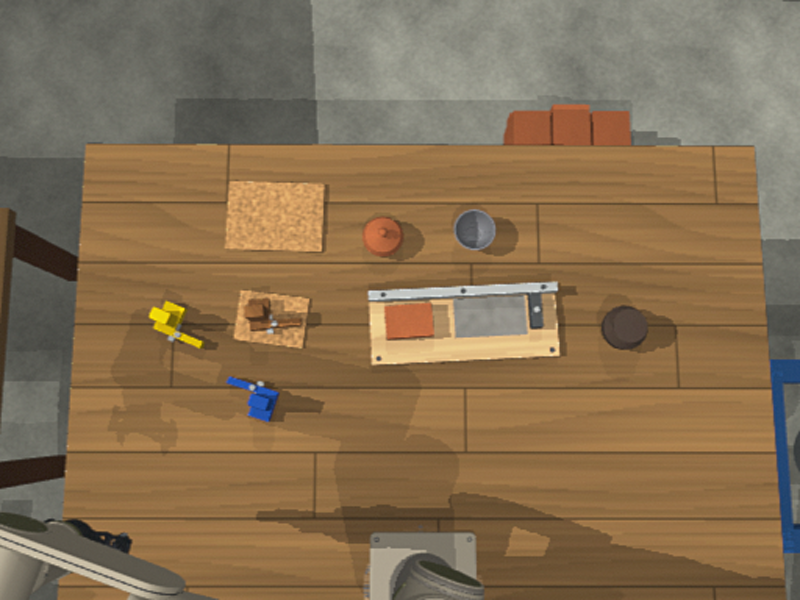

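View pics/side0.png

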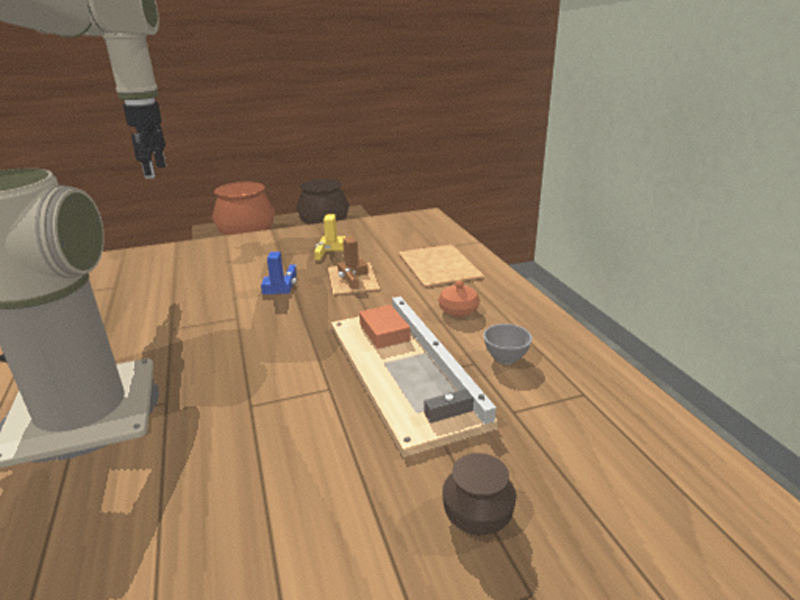

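The top view shows the small pad with the shoe around (272,318), and the jig at x 368–560, y 283–365 with its feed to the right (world −y) and the fence on the far side. The blank is at (410,321). The blue and yellow shoes are decoys. I'll enlarge this area.

```bash
python3 - <<'E'
import pickle,cv2,numpy as np
d=pickle.load(open("s0.pkl","rb"));f=d["top"]["frame"][:,:,::-1]
a=f[178:240,228:364]; a=cv2.resize(a,None,fx=5.8,fy=5.8,interpolation=cv2.INTER_CUBIC)
b=f[180:228,145:205]; b=cv2.resize(b,None,fx=10,fy=10,interpolation=cv2.INTER_CUBIC)
cv2.imwrite("pics/jig.png",a);cv2.imwrite("pics/shoe.png",b)
E
cat > h.py <<'E'
import numpy as np
def ray(s,u,v,z):
    M=s["camera_from_world"];R=M[:3,:3];t=M[:3,3]
    c=-R.T@t; dr=R.T@np.array([(u-s["cx"])/s["fx"],-(v-s["cy"])/s["fy"],-1])
    return c+dr*(z-c[2])/dr[2]
E
```

```text
(no output)
```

View pics/jig.png

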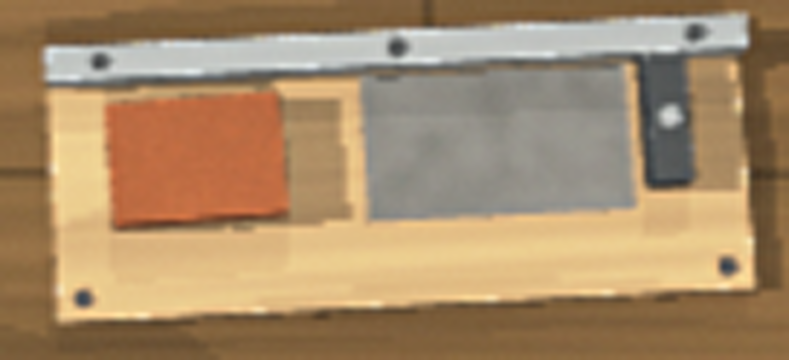

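View pics/shoe.png

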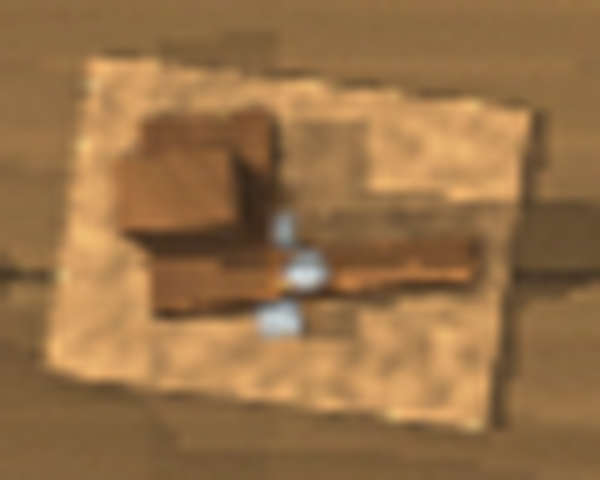

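The crops show the fence's top edge from (44,47) to (748,14) and its front edge from (46,84) to (748,48). The board's near edge runs (60,322)–(754,289), and the blank's top corners are (106,104), (279,92), (288,213) and (113,229). The pad corners are (88,58), (535,105), (490,432) and (48,372). The handle top is about (118..245, 148..228), with the cheek pointing right to (475,240..280).

```bash
python3 - <<'E'
import pickle,numpy as np
from h import ray
from scipy.optimize import least_squares
s=pickle.load(open("s0.pkl","rb"))["top"]
J=lambda X,Y:((X+.5)/5.8-.5+228,(Y+.5)/5.8-.5+178)
S=lambda X,Y:((X+.5)/10-.5+145,(Y+.5)/10-.5+180)
def fit(name,pts,cv,g):
    L=np.array([p[0] for p in pts],float);W=np.array([ray(s,*cv(*p[1]),p[2])[:2] for p in pts])
    def T(q):
        c,n=np.cos(q[2]),np.sin(q[2]);return q[:2]+L@np.array([[c,n],[-n,c]])
    o=least_squares(lambda q:(T(q)-W).ravel(),[W[:,0].mean(),W[:,1].mean(),g])
    print(name,o.x[:2].round(1),np.degrees(o.x[2]).round(2),"\n",(T(o.x)-W).round(1).tolist())
g=-1.5
fit("jig",[((-200,-85),(60,322),18),((200,-85),(754,289),18),((-200,70),(44,47),46),((200,70),(748,14),46),((-200,50),(46,84),46),((140,-25),(648,186),46)],J,g)
fit("blank",[((-50,35),(106,104),50),((50,35),(279,92),50),((50,-35),(288,213),50),((-50,-35),(113,229),50)],J,g)
fit("pad",[((-75,55),(88,58),6),((75,55),(535,105),6),((75,-55),(490,432),6),((-75,-55),(48,372),6)],S,g)
fit("shoe",[((-20,13),(132,148),90),((20,13),(232,148),90),((20,-13),(243,222),90),((-20,-13),(118,228),90),((-22,35),(142,115),25),((22,35),(273,108),25),((-22,-30),(155,315),25)],S,g)
for p in ((472,240),(475,280),(330,290)): print(ray(s,*S(*p),25).round(1))
E
```

```text
jig [548.8 -87.4] -87.16 
 [[-0.6, 1.4], [-0.4, -0.7], [-0.3, -0.3], [-0.5, 2.1], [1.1, -0.0], [0.6, -2.4]]
blank [544.3  29.6] -85.65 
 [[-0.3, 1.3], [0.2, -0.4], [-0.7, -1.1], [0.9, 0.1]]
pad [554.1 323.9] -96.56 
 [[1.0, -1.6], [-0.4, 0.7], [1.1, 0.1], [-1.7, 0.8]]
shoe [560.2 346.6] -85.91 
 [[-1.3, 4.8], [1.4, -3.1], [-0.6, -0.8], [-1.4, -0.8], [-0.3, -0.5], [0.3, -0.7], [1.9, 1.1]]
[552.1 260.7  25. ]
[538.7 259.4  25. ]
[535.2 307.5  25. ]
```

```bash
cat >> h.py <<'E'
from math import cos,sin,radians
def mv(c,t):
    """commanded (x,y,z,yaw) -> target; print tool-frame shift (m) and turn about tool z (deg)"""
    a=radians(c[3]);dx,dy,dz=[t[i]-c[i] for i in range(3)]
    print([round(v/1000,4) for v in (dx*cos(a)+dy*sin(a),dx*sin(a)-dy*cos(a),-dz)],round(c[3]-t[3],2))
E
python3 -c "
from h import *
mv((143.065,582.699,250.292,166.2),(560,346,220,94.1))"
```

```text
[-0.4614, -0.1304, 0.0303] 72.1
```

Request:
servo_tool(fingers=[0.06,0.06,0.06,0.06,0.06,0.06,0.06,0.06,0.06,0.06], linear=[[-0.0461,-0.013,0.003],[-0.0923,-0.0261,0.0061],[-0.1384,-0.0391,0.0091],[-0.1846,-0.0522,0.0121],[-0.2307,-0.0652,0.0152],[-0.2768,-0.0782,0.0182],[-0.323,-0.0913,0.0212],[-0.3691,-0.1043,0.0242],[-0.4153,-0.1174,0.0273],[-0.4614,-0.1304,0.0303]], rotation=[[0,0,7.2],[0,0,14.4],[0,0,21.6],[0,0,28.8],[0,0,36],[0,0,43.3],[0,0,50.5],[0,0,57.7],[0,0,64.9],[0,0,72.1]], force=60)

```text
time: 1.1
tool_pos: [561.4, 344.6, 219.3]
tcp_rot: [-180.0, 0.0, 93.8]
ft_force: [0.3, 1.0, 0.1]
finger_gap: 60.0
grip_force: 0.0
```

Request:
servo_tool(fingers=[0.06,0.06,0.06,0.06], linear=[[0,0,0],[0,0,0],[0,0,0],[0,0,0]], rotation=[[0,0,0],[0,0,0],[0,0,0],[0,0,0]])

```text
time: 1.5
tool_pos: [559.0, 347.1, 220.1]
tcp_rot: [-180.0, -0.0, 94.2]
ft_force: [-0.1, 0.8, 0.2]
finger_gap: 59.9
grip_force: 0.0
```

```bash
python3 - <<'E'
from bench import r
import cv2,pickle
s=r.snapshot("wrist");pickle.dump(s,open("w1.pkl","wb"))
cv2.imwrite("pics/w1.png",cv2.resize(s["frame"][:,:,::-1],(800,600),interpolation=cv2.INTER_CUBIC))
q=r.sense();print(q["time"],q["tool_pos"],q["tcp_rot"],q["joint_pos"],q["ft_force"])
E
```

```text
1.55 [559.02210323 347.09157098 220.24493867] [ 1.79997050e+02 -1.37691993e-02  9.42313917e+01] [2.73669829e+01 1.71877187e+01 7.72957625e+01 1.15383763e-02
 8.55083965e+01 2.31346888e+01] [ 0.19745245  0.82611666 -0.52682144]
```

View pics/w1.png

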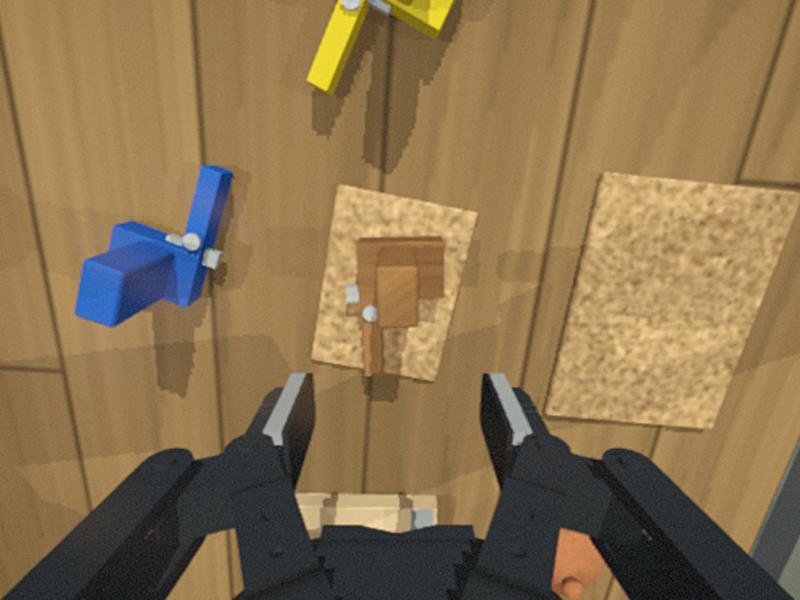

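The wrist view shows the shoe's handle top at (376,267)–(420,327), the lip's rear edge from (358,238) to (443,237), and the cheek end near (364..382,375). The pad corners are (338,185), (477,211), (434,381) and (312,360).

```bash
python3 - <<'E'
import pickle,numpy as np
from h import ray
from scipy.optimize import least_squares
s=pickle.load(open("w1.pkl","rb"))
S=lambda X,Y:((X+.5)/1.5625-.5,(Y+.5)/1.5625-.5)
def fit(name,pts,g=-1.5):
    L=np.array([p[0] for p in pts],float);W=np.array([ray(s,*S(*p[1]),p[2])[:2] for p in pts])
    def T(q):
        c,n=np.cos(q[2]),np.sin(q[2]);return q[:2]+L@np.array([[c,n],[-n,c]])
    o=least_squares(lambda q:(T(q)-W).ravel(),[W[:,0].mean(),W[:,1].mean(),g])
    print(name,o.x[:2].round(1),np.degrees(o.x[2]).round(2),"\n",(T(o.x)-W).round(1).tolist())
    return o.x
q=fit("shoe",[((-20,-13),(376,267),96),((-20,13),(418,264),96),((20,13),(420,326),96),((20,-13),(378,328),96),((-22,-30),(358,241),31),((-22,35),(443,240),31),((22,35),(443,296),31)])
fit("pad",[((-75,-55),(338,185),6),((-75,55),(477,211),6),((75,55),(434,381),6),((75,-55),(312,360),6)])
c,n=np.cos(q[2]),np.sin(q[2])
for p in ((381,348),(381,374),(364,376)):
    w=ray(s,*S(*p),31)[:2]-q[:2]; print((c*w[0]+n*w[1]).round(1),(-n*w[0]+c*w[1]).round(1))
E
```

```text
shoe [558.5 349.1] -84.39 
 [[-0.9, 1.2], [0.6, 0.1], [-0.1, -1.0], [-0.4, -0.3], [-1.8, -0.3], [1.5, 0.8], [1.2, -0.5]]
pad [553.9 325.1] -96.77 
 [[-1.4, 1.3], [1.1, -0.1], [1.5, -0.8], [-1.2, -0.4]]
63.2 -14.5
86.1 -15.4
87.6 -29.1
```

```bash
python3 -c "
from h import *
mv((560,346,220,94.1),(558.7,348.8,66,95))"
```

```text
[0.0029, -0.0011, 0.154] -0.9
```

Request:
servo_tool(fingers=[0.06,0.06,0.06,0.06,0.06,0.06,0.06,0.06,0.06,0.06], linear=[[0.0029,-0.0011,0.02],[0.0029,-0.0011,0.05],[0.0029,-0.0011,0.08],[0.0029,-0.0011,0.11],[0.0029,-0.0011,0.13],[0.0029,-0.0011,0.143],[0.0029,-0.0011,0.15],[0.0029,-0.0011,0.154],[0.0029,-0.0011,0.154],[0.0029,-0.0011,0.154]], rotation=[[0,0,-0.9],[0,0,-0.9],[0,0,-0.9],[0,0,-0.9],[0,0,-0.9],[0,0,-0.9],[0,0,-0.9],[0,0,-0.9],[0,0,-0.9],[0,0,-0.9]])

```text
time: 2.55
tool_pos: [559.5, 349.3, 67.3]
tcp_rot: [179.9, -0.0, 95.0]
ft_force: [-0.0, 0.1, 0.7]
finger_gap: 59.6
grip_force: 0.0
```

Request:
servo_tool(fingers=[0.04,0.03,0.02,0.01,0.01,0.01,0.01,0.01,0.01,0.01], linear=[[0,0,0],[0,0,0],[0,0,0],[0,0,0],[0,0,0],[0,0,0],[0,0,0],[0,0,0],[0,0,0],[0,0,0]], rotation=[[0,0,0],[0,0,0],[0,0,0],[0,0,0],[0,0,0],[0,0,0],[0,0,0],[0,0,0],[0,0,0],[0,0,0]], force=80)

```text
time: 3.55
tool_pos: [559.3, 349.1, 66.9]
tcp_rot: [179.9, -0.0, 95.0]
ft_force: [-0.1, 0.5, 5.8]
finger_gap: 25.0
grip_force: 79.1
```

```bash
python3 -c "
from h import *
mv((558.7,348.8,66,95),(558.7,348.8,130,95))
mv((558.7,348.8,130,95),(504.2,106,130,92.84))"
```

```text
[0.0, 0.0, -0.064] 0
[-0.2371, -0.0755, 0.0] 2.16
```

Request:
servo_tool(fingers=[0.01,0.01,0.01,0.01,0.01,0.01,0.01,0.01], linear=[[0,0,-0.004],[0,0,-0.015],[0,0,-0.03],[0,0,-0.045],[0,0,-0.056],[0,0,-0.064],[0,0,-0.064],[0,0,-0.064]], rotation=[[0,0,0],[0,0,0],[0,0,0],[0,0,0],[0,0,0],[0,0,0],[0,0,0],[0,0,0]])

```text
time: 4.35
tool_pos: [558.7, 348.8, 130.0]
tcp_rot: [180.0, -0.0, 95.0]
ft_force: [-0.2, 0.0, -2.9]
finger_gap: 25.6
grip_force: 78.6
```

Request:
servo_tool(fingers=[0.01,0.01,0.01,0.01,0.01,0.01,0.01,0.01,0.01,0.01], linear=[[-0.018,-0.0056,0],[-0.052,-0.0166,0],[-0.092,-0.0293,0],[-0.132,-0.042,0],[-0.172,-0.0548,0],[-0.205,-0.0653,0],[-0.227,-0.0723,0],[-0.2371,-0.0755,0],[-0.2371,-0.0755,0],[-0.2371,-0.0755,0]], rotation=[[0,0,0],[0,0,0.5],[0,0,1],[0,0,1.5],[0,0,2.16],[0,0,2.16],[0,0,2.16],[0,0,2.16],[0,0,2.16],[0,0,2.16]])

```text
time: 5.35
tool_pos: [504.3, 106.7, 129.8]
tcp_rot: [-180.0, -0.0, 92.8]
ft_force: [0.1, -0.3, -2.0]
finger_gap: 24.7
grip_force: 79.0
```

```bash
python3 - <<'E'
from bench import r
import cv2,pickle
d={}
for n in ("top","wrist"): d[n]=r.snapshot(n)
pickle.dump(d,open("w2.pkl","wb"))
cv2.imwrite("pics/w2.png",cv2.resize(d["wrist"]["frame"][:,:,::-1],(800,600),interpolation=cv2.INTER_CUBIC))
q=r.sense();print(q["time"],q["tool_pos"],q["tcp_rot"],q["ft_force"])
E
```

```text
5.45 [504.39541099 107.14403594 129.91497368] [-1.79999437e+02 -2.21225377e-02  9.29000829e+01] [ 0.30822531  0.73766139 -1.38557255]
```

View pics/w2.png

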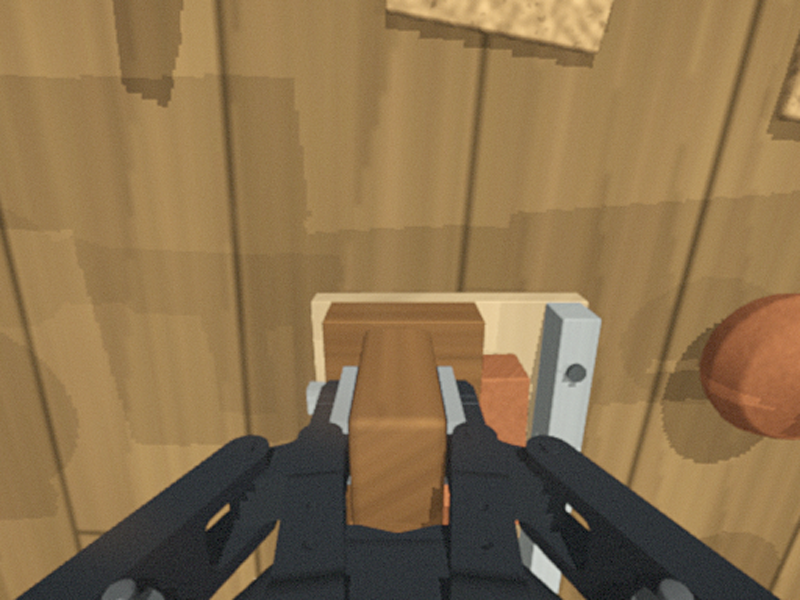

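The wrist view shows the board's rear bottom edge at row 293 and its top edge at row 302. The fence's rear top corners are near (556,320) and (600,320), and the blank's rear top edge runs to its right corner near (528,376). The shoe is held straight.

```bash
python3 - <<'E'
import pickle,numpy as np
from h import ray
s=pickle.load(open("w2.pkl","rb"))["wrist"]
S=lambda X,Y:((X+.5)/1.5625-.5,(Y+.5)/1.5625-.5)
a=np.radians(-87.16);c,n=np.cos(a),np.sin(a)
for nm,p,z in (("board-",(315,302),18),("board+",(583,302),18),("fence in",(556,320),46),("fence out",(600,320),46),("fence face further",(536,440),46),("blank R",(528,376),50),("blank rear",(484,376),50),("blank side",(526,440),50),("lipL",(327,320),94),("lipR",(484,320),94)):
    w=ray(s,*S(*p),z)[:2]-(548.8,-87.4);print(nm,(c*w[0]+n*w[1]).round(1),(-n*w[0]+c*w[1]).round(1))
f=cv=None
import cv2
f=s["frame"][:,:,::-1][185:300,190:395];cv2.imwrite("pics/w2c.png",cv2.resize(f,None,fx=3.9,fy=3.9,interpolation=cv2.INTER_CUBIC))
E
```

```text
board- -199.4 -82.3
board+ -199.5 70.7
fence in -199.3 45.6
fence out -199.3 68.0
fence face further -126.9 42.8
blank R -169.5 33.0
blank rear -169.5 10.0
blank side -129.9 35.8
lipL -217.9 -62.8
lipR -217.9 -1.5
```

View pics/w2c.png

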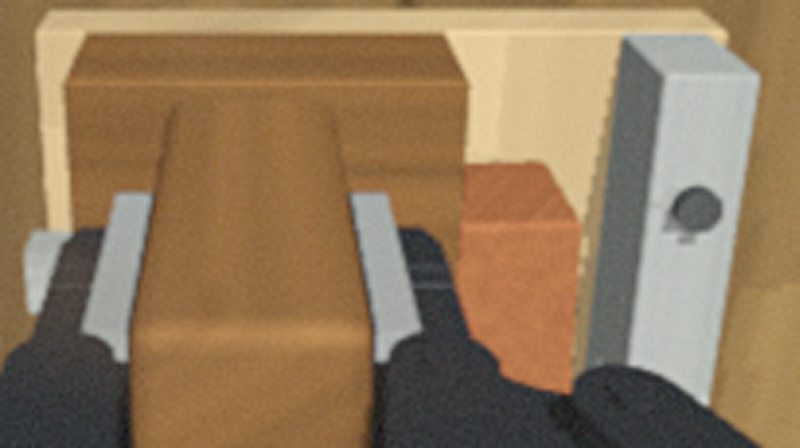

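Request:
servo_tool(fingers=[0.01,0.01,0.01,0.01,0.01,0.01,0.01,0.01,0.01,0.01], linear=[[0.003,0,0.005],[0.003,0,0.015],[0.003,0,0.025],[0.003,0,0.034],[0.003,0,0.04],[0.003,0,0.044],[0.003,0,0.047],[0.003,0,0.048],[0.003,0,0.048],[0.003,0,0.048]], rotation=[[0,0,0],[0,0,0],[0,0,0],[0,0,0],[0,0,0],[0,0,0],[0,0,0],[0,0,0],[0,0,0],[0,0,0]])

```text
time: 6.45
tool_pos: [504.4, 109.0, 82.4]
tcp_rot: [180.0, -0.0, 92.8]
ft_force: [0.4, -1.0, -1.7]
finger_gap: 25.2
grip_force: 79.0
```

```bash
python3 - <<'E'
from bench import r
import cv2,pickle
d={}
for n in ("top","side"): d[n]=r.snapshot(n)
pickle.dump(d,open("w3.pkl","wb"))
a=cv2.resize(d["top"]["frame"][178:240,225:345],None,fx=5,fy=5,interpolation=cv2.INTER_CUBIC)
b=cv2.resize(d["side"]["frame"][175:275,205:325],None,fx=5,fy=2.8*5/5+0.0,interpolation=cv2.INTER_CUBIC)
cv2.imwrite("pics/w3.png",cv2.vconcat([a,b])[:,:,::-1])
q=r.sense();print(q["time"],q["tool_pos"],q["tcp_rot"],q["ft_force"],q["wrist_torque"])
E
```

```text
6.55 [504.36939931 109.06922989  82.39959586] [ 1.79958048e+02 -1.21166341e-03  9.28423131e+01] [ 0.58271754 -0.64772921 -2.61898746] [-0.0088066   0.02515522  0.00321262]
```

View pics/w3.png

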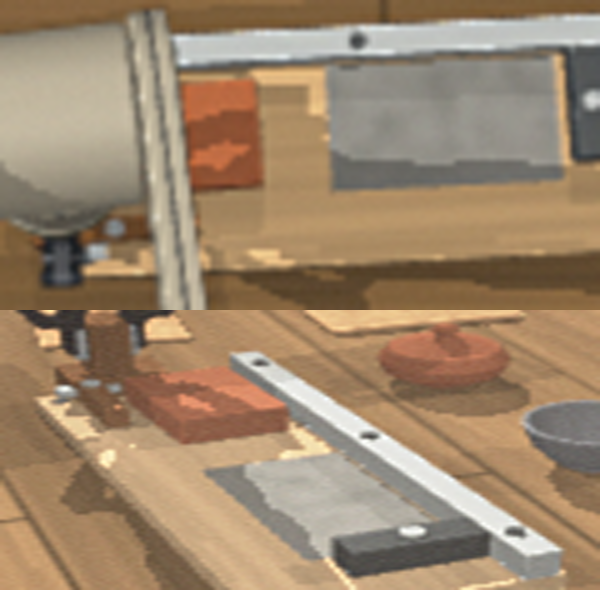

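Request:
servo_tool(fingers=[0.01,0.01,0.01,0.01,0.01,0.01,0.01,0.01,0.01,0.01], linear=[[0,0.004,0],[0,0.009,0],[0,0.012,0],[0,0.014,0],[0,0.016,0],[0,0.018,0],[0,0.02,0],[0,0.022,0],[0,0.023,0],[0,0.024,0]], rotation=[[0,0,0],[0,0,0],[0,0,0],[0,0,0],[0,0,0],[0,0,0],[0,0,0],[0,0,0],[0,0,0],[0,0,0]])

```text
time: 7.55
tool_pos: [528.0, 110.2, 81.8]
tcp_rot: [-180.0, 0.0, 92.8]
ft_force: [-2.0, 0.5, -2.2]
finger_gap: 25.2
grip_force: 79.0
```

```bash
cat > q.py <<'E'
from bench import r
q=r.sense()
for k in("time","tool_pos","tcp_rot","ft_force","wrist_torque"):print(k,q[k].round(2) if k!="time" else round(q[k],2))
E
python3 q.py
```

```text
time 7.55
tool_pos [528.01 110.19  81.84]
tcp_rot [-179.98    0.     92.84]
ft_force [-1.97  0.53 -2.21]
wrist_torque [ 0.05  0.32 -0.15]
```

Request:
servo_tool(fingers=[0.01,0.01,0.01,0.01,0.01], linear=[[0,0.001,0],[0,0.002,0],[0,0.003,0],[0,0.003,0],[0,0.003,0]], rotation=[[0,0,0],[0,0,0],[0,0,0],[0,0,0],[0,0,0]])

```text
time: 8.05
tool_pos: [531.2, 110.4, 82.1]
tcp_rot: [180.0, 0.0, 92.8]
ft_force: [-1.2, -0.4, -2.5]
finger_gap: 25.2
grip_force: 78.9
```

Request:
servo_tool(fingers=[0.01,0.01,0.01,0.01], linear=[[0,0.0005,0],[0,0.001,0],[0,0.001,0],[0,0.001,0]], rotation=[[0,0,0],[0,0,0],[0,0,0],[0,0,0]])

```text
time: 8.45
tool_pos: [532.0, 110.4, 82.0]
tcp_rot: [-180.0, -0.0, 92.8]
ft_force: [-2.3, 1.1, -1.3]
finger_gap: 25.6
grip_force: 79.0
```

```bash
python3 q.py
```

```text
time 8.45
tool_pos [531.99 110.44  82.  ]
tcp_rot [-179.99   -0.     92.84]
ft_force [-2.34  1.1  -1.35]
wrist_torque [ 0.    0.44 -0.23]
```

Request:
servo_tool(fingers=[0.01,0.01,0.01], linear=[[0,0.0005,0],[0,0.001,0],[0,0.001,0]], rotation=[[0,0,0],[0,0,0],[0,0,0]])

```text
time: 8.75
tool_pos: [532.8, 110.5, 81.9]
tcp_rot: [-180.0, 0.0, 92.8]
ft_force: [-3.2, -0.1, -0.7]
finger_gap: 25.6
grip_force: 79.2
```

```bash
python3 q.py
```

```text
time 8.75
tool_pos [532.83 110.48  81.92]
tcp_rot [-179.97    0.     92.84]
ft_force [-3.23 -0.15 -0.7 ]
wrist_torque [-0.12  0.7  -0.19]
```

Request:
servo_tool(fingers=[0.01,0.01,0.01], linear=[[0,0.0005,0],[0,0.0005,0],[0,0.0005,0]], rotation=[[0,0,0],[0,0,0],[0,0,0]])

```text
time: 9.05
tool_pos: [532.9, 110.5, 81.8]
tcp_rot: [-179.9, 0.0, 92.8]
ft_force: [-5.4, 0.1, 2.1]
finger_gap: 25.1
grip_force: 79.4
```

```bash
python3 q.py
```

```text
time 9.05
tool_pos [532.94 110.52  81.85]
tcp_rot [-179.92    0.     92.84]
ft_force [-5.43  0.07  2.15]
wrist_torque [-0.08  1.08 -0.27]
```

Request:
servo_tool(fingers=[0.01,0.01,0.01], linear=[[0,0.0005,0],[0,0.0005,0],[0,0.0005,0]], rotation=[[0,0,0],[0,0,0],[0,0,0]])

```text
time: 9.35
tool_pos: [533.0, 110.5, 81.8]
tcp_rot: [-179.9, 0.0, 92.8]
ft_force: [-7.1, -0.3, 2.5]
finger_gap: 24.8
grip_force: 79.6
```

```bash
python3 q.py
```

```text
time 9.35
tool_pos [533.05 110.53  81.77]
tcp_rot [-179.87    0.     92.84]
ft_force [-7.07 -0.26  2.52]
wrist_torque [-0.22  1.55 -0.38]
```

Request:
servo_tool(fingers=[0.01,0.01,0.01,0.01], linear=[[0,0.0,-0.0005],[0,0.0,-0.001],[0,0.0,-0.001],[0,0,-0.001]], rotation=[[0,0,0],[0,0,0],[0,0,0],[0,0,0]])

```text
time: 9.75
tool_pos: [533.0, 110.4, 82.1]
tcp_rot: [-179.9, 0.0, 92.8]
ft_force: [-6.7, -1.0, -3.3]
finger_gap: 25.1
grip_force: 78.9
```

```bash
python3 q.py;  python3 - <<'E'
from bench import r
import cv2
a=cv2.resize(r.snapshot("side")["frame"][165:275,205:325],None,fx=5.4,fy=5.4,interpolation=cv2.INTER_CUBIC)
cv2.imwrite("pics/w4.png",a[:,:,::-1])
E
```

```text
time 9.75
tool_pos [532.98 110.42  82.15]
tcp_rot [-1.7986e+02  1.0000e-02  9.2840e+01]
ft_force [-6.75 -0.97 -3.28]
wrist_torque [-0.04  1.   -0.24]
```

View pics/w4.png

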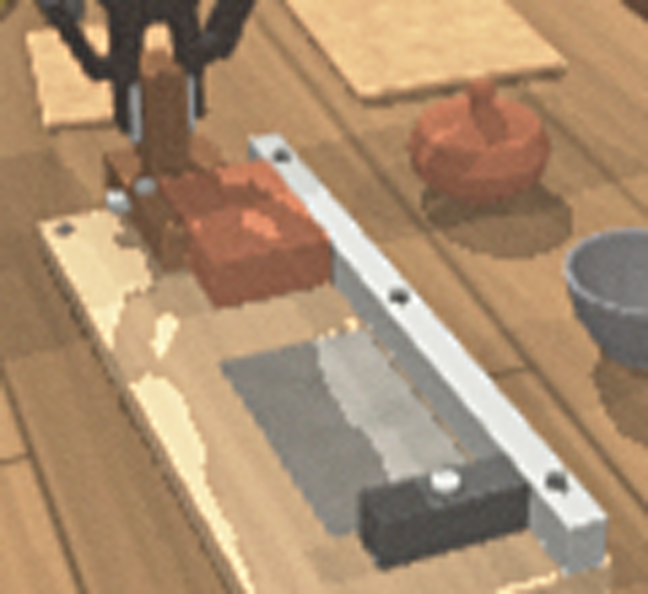

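The picture shows the blank flush with the fence, the cheek against its side and the lip just behind its rear. Next I'll feed forward.

Request:
servo_tool(fingers=[0.01,0.01,0.01,0.01,0.01,0.01,0.01,0.01], linear=[[-0.002,0,0],[-0.004,0,0],[-0.006,0,0],[-0.008,0,0],[-0.01,0,0],[-0.012,0,0],[-0.014,0,0],[-0.016,0,0]], rotation=[[0,0,0],[0,0,0],[0,0,0],[0,0,0],[0,0,0],[0,0,0],[0,0,0],[0,0,0]])

```text
time: 10.6
tool_pos: [533.7, 95.6, 82.4]
tcp_rot: [-179.9, -0.1, 92.9]
ft_force: [-6.4, 5.0, -1.7]
finger_gap: 25.0
grip_force: 79.2
```

```bash
python3 q.py
```

```text
time 10.6
tool_pos [533.7   95.64  82.4 ]
tcp_rot [-1.7987e+02 -1.1000e-01  9.2860e+01]
ft_force [-6.45  5.01 -1.75]
wrist_torque [ 1.09  1.24 -0.15]
```

Request:
servo_tool(fingers=[0.01,0.01,0.01,0.01,0.01,0.01,0.01,0.01,0.01,0.01], linear=[[-0.002,0,0],[-0.004,0,0],[-0.006,0,0],[-0.008,0,0],[-0.01,0,0],[-0.012,0,0],[-0.014,0,0],[-0.016,0,0],[-0.018,0,0],[-0.02,0,0]], rotation=[[0,0,0],[0,0,0],[0,0,0],[0,0,0],[0,0,0],[0,0,0],[0,0,0],[0,0,0],[0,0,0],[0,0,0]])

```text
time: 11.6
tool_pos: [534.7, 75.7, 82.4]
tcp_rot: [-179.9, -0.1, 92.9]
ft_force: [-6.8, 6.9, -1.0]
finger_gap: 25.1
grip_force: 79.2
```

```bash
python3 q.py
```

```text
time 11.6
tool_pos [534.72  75.65  82.38]
tcp_rot [-1.7987e+02 -1.1000e-01  9.2860e+01]
ft_force [-6.78  6.92 -0.98]
wrist_torque [ 1.12  1.28 -0.12]
```

Request:
servo_tool(fingers=[0.01,0.01,0.01,0.01,0.01,0.01,0.01,0.01,0.01,0.01], linear=[[-0.002,0,0],[-0.004,0,0],[-0.006,0,0],[-0.008,0,0],[-0.01,0,0],[-0.012,0,0],[-0.014,0,0],[-0.016,0,0],[-0.018,0,0],[-0.02,0,0]], rotation=[[0,0,0],[0,0,0],[0,0,0],[0,0,0],[0,0,0],[0,0,0],[0,0,0],[0,0,0],[0,0,0],[0,0,0]])

```text
time: 12.6
tool_pos: [535.8, 55.7, 82.4]
tcp_rot: [-179.9, -0.1, 92.9]
ft_force: [-6.4, 4.9, -1.8]
finger_gap: 25.2
grip_force: 79.2
```

```bash
python3 q.py
```

```text
time 12.6
tool_pos [535.76  55.68  82.39]
tcp_rot [-1.7987e+02 -1.1000e-01  9.2860e+01]
ft_force [-6.45  4.91 -1.81]
wrist_torque [ 1.04  1.2  -0.09]
```

Request:
servo_tool(fingers=[0.01,0.01,0.01,0.01,0.01,0.01,0.01,0.01,0.01,0.01], linear=[[-0.002,0,0],[-0.004,0,0],[-0.006,0,0],[-0.008,0,0],[-0.01,0,0],[-0.012,0,0],[-0.014,0,0],[-0.016,0,0],[-0.018,0,0],[-0.02,0,0]], rotation=[[0,0,0],[0,0,0],[0,0,0],[0,0,0],[0,0,0],[0,0,0],[0,0,0],[0,0,0],[0,0,0],[0,0,0]])

```text
time: 13.6
tool_pos: [536.8, 35.6, 82.4]
tcp_rot: [-179.9, -0.1, 92.9]
ft_force: [-6.0, 5.7, -1.9]
finger_gap: 25.2
grip_force: 79.2
```

```bash
python3 q.py
```

```text
time 13.6
tool_pos [536.76  35.65  82.37]
tcp_rot [-1.7987e+02 -1.1000e-01  9.2860e+01]
ft_force [-6.    5.74 -1.86]
wrist_torque [ 1.    1.17 -0.19]
```

Request:
servo_tool(fingers=[0.01,0.01,0.01,0.01,0.01,0.01,0.01,0.01,0.01,0.01], linear=[[-0.0025,0,0],[-0.005,0,0],[-0.0075,0,0],[-0.01,0.0001,0],[-0.0125,0.0001,0],[-0.015,0.0001,0],[-0.0175,0.0001,0],[-0.02,0.0002,0],[-0.0225,0.0002,0],[-0.025,0.0002,0]], rotation=[[0,0,0],[0,0,0],[0,0,0],[0,0,0],[0,0,0],[0,0,0],[0,0,0],[0,0,0],[0,0,0],[0,0,0]])

```text
time: 14.6
tool_pos: [538.1, 10.9, 82.4]
tcp_rot: [-179.9, -0.1, 92.9]
ft_force: [-7.2, 6.4, 0.1]
finger_gap: 25.1
grip_force: 79.2
```

```bash
python3 q.py
```

```text
time 14.6
tool_pos [538.05  10.92  82.36]
tcp_rot [-1.7985e+02 -1.3000e-01  9.2870e+01]
ft_force [-7.23  6.4   0.13]
wrist_torque [ 1.21  1.31 -0.1 ]
```

Request:
servo_tool(fingers=[0.01,0.01,0.01,0.01,0.01,0.01,0.01,0.01,0.01,0.01], linear=[[-0.0025,0,0],[-0.005,0,0],[-0.0075,0,0],[-0.01,0.0,0],[-0.0125,0.0001,0],[-0.015,0.0001,0],[-0.0175,0.0001,0],[-0.02,0.0001,0],[-0.0225,0.0001,0],[-0.025,0.0001,0]], rotation=[[0,0,0],[0,0,0],[0,0,0],[0,0,0],[0,0,0],[0,0,0],[0,0,0],[0,0,0],[0,0,0],[0,0,0]])

```text
time: 15.6
tool_pos: [539.4, -13.9, 82.4]
tcp_rot: [-179.8, -0.1, 92.9]
ft_force: [-8.6, 6.6, 0.5]
finger_gap: 25.3
grip_force: 79.3
```

```bash
python3 q.py
```

```text
time 15.6
tool_pos [539.35 -13.92  82.36]
tcp_rot [-1.7984e+02 -1.4000e-01  9.2870e+01]
ft_force [-8.62  6.6   0.55]
wrist_torque [ 1.3   1.32 -0.11]
```

Request:
servo_tool(fingers=[0.01,0.01,0.01,0.01,0.01,0.01,0.01,0.01,0.01,0.01], linear=[[-0.0025,-0.0001,0],[-0.005,-0.0001,0],[-0.0075,-0.0001,0],[-0.01,-0.0001,0],[-0.0125,-0.0001,0],[-0.015,-0.0001,0],[-0.0175,-0.0001,0],[-0.02,-0.0001,0],[-0.0225,-0.0001,0],[-0.025,-0.0001,0]], rotation=[[0,0,0],[0,0,0],[0,0,0],[0,0,0],[0,0,0],[0,0,0],[0,0,0],[0,0,0],[0,0,0],[0,0,0]])

```text
time: 16.6
tool_pos: [540.7, -39.1, 82.4]
tcp_rot: [-179.9, -0.1, 92.9]
ft_force: [-5.8, 5.8, -0.3]
finger_gap: 25.1
grip_force: 79.3
```

```bash
python3 q.py
```

```text
time 16.6
tool_pos [540.65 -39.06  82.39]
tcp_rot [-1.7986e+02 -1.3000e-01  9.2870e+01]
ft_force [-5.83  5.76 -0.32]
wrist_torque [ 1.2   1.19 -0.17]
```

Request:
servo_tool(fingers=[0.01,0.01,0.01,0.01,0.01,0.01,0.01,0.01,0.01,0.01], linear=[[-0.0025,0,0],[-0.005,0,0],[-0.0075,0,0],[-0.01,0,0],[-0.0125,0,0],[-0.015,0,0],[-0.0175,0,0],[-0.02,0,0],[-0.0225,0,0],[-0.025,0,0]], rotation=[[0,0,0],[0,0,0],[0,0,0],[0,0,0],[0,0,0],[0,0,0],[0,0,0],[0,0,0],[0,0,0],[0,0,0]])

```text
time: 17.6
tool_pos: [541.9, -64.1, 82.4]
tcp_rot: [-179.9, -0.1, 92.9]
ft_force: [-6.6, 6.0, 0.3]
finger_gap: 25.1
grip_force: 79.3
```

```bash
python3 q.py
```

```text
time 17.6
tool_pos [541.93 -64.06  82.38]
tcp_rot [-1.7986e+02 -1.3000e-01  9.2870e+01]
ft_force [-6.6   6.03  0.29]
wrist_torque [ 1.1   1.22 -0.08]
```

Request:
servo_tool(fingers=[0.01,0.01,0.01,0.01,0.01,0.01,0.01,0.01,0.01,0.01], linear=[[-0.0025,0,0],[-0.005,0,0],[-0.008,0,0],[-0.011,0,0],[-0.014,0,0],[-0.017,0,0],[-0.02,0,0],[-0.023,0,0],[-0.026,0,0],[-0.029,0,0]], rotation=[[0,0,0],[0,0,0],[0,0,0],[0,0,0],[0,0,0],[0,0,0],[0,0,0],[0,0,0],[0,0,0],[0,0,0]])

```text
time: 18.6
tool_pos: [543.4, -93.1, 82.4]
tcp_rot: [-179.9, -0.1, 92.9]
ft_force: [-6.7, 7.0, 0.3]
finger_gap: 25.3
grip_force: 79.3
```

```bash
python3 q.py
```

```text
time 18.6
tool_pos [543.43 -93.08  82.37]
tcp_rot [-1.7987e+02 -1.2000e-01  9.2870e+01]
ft_force [-6.73  7.    0.31]
wrist_torque [ 1.14  1.1  -0.09]
```

Request:
servo_tool(fingers=[0.01,0.01,0.01,0.01,0.01,0.01,0.01], linear=[[-0.001,0,0],[-0.002,0,0],[-0.003,0,0],[-0.004,0,0],[-0.005,0,0],[-0.006,0,0],[-0.006,0,0]], rotation=[[0,0,0],[0,0,0],[0,0,0],[0,0,0],[0,0,0],[0,0,0],[0,0,0]])

```text
time: 19.3
tool_pos: [543.7, -99.1, 82.4]
tcp_rot: [-179.9, -0.1, 92.9]
ft_force: [-6.1, 5.0, -1.3]
finger_gap: 25.3
grip_force: 79.3
```

```bash
python3 q.py
```

```text
time 19.3
tool_pos [543.72 -99.15  82.35]
tcp_rot [-1.7987e+02 -1.1000e-01  9.2860e+01]
ft_force [-6.15  4.96 -1.26]
wrist_torque [ 1.01  1.12 -0.13]
```

Request:
servo_tool(fingers=[0.01,0.01,0.01,0.01], linear=[[-0.0007,0.0001,0],[-0.0014,0.0001,0],[-0.002,0.0001,0],[-0.002,0.0001,0]], rotation=[[0,0,0],[0,0,0],[0,0,0],[0,0,0]])

```text
time: 19.7
tool_pos: [543.8, -100.9, 82.4]
tcp_rot: [-179.9, -0.1, 92.9]
ft_force: [-6.9, 6.0, 0.5]
finger_gap: 25.7
grip_force: 79.5
```

```bash
python3 q.py
```

```text
time 19.7
tool_pos [ 543.84 -100.92   82.39]
tcp_rot [-1.7986e+02 -1.3000e-01  9.2870e+01]
ft_force [-6.86  6.04  0.51]
wrist_torque [ 1.14  1.28 -0.11]
```

Request:
servo_tool(fingers=[0.01,0.01,0.01,0.01], linear=[[-0.0005,0,0],[-0.001,0,0],[-0.0015,0,0],[-0.0015,0,0]], rotation=[[0,0,0],[0,0,0],[0,0,0],[0,0,0]])

```text
time: 20.1
tool_pos: [543.9, -102.4, 82.4]
tcp_rot: [-179.9, -0.1, 92.9]
ft_force: [-6.0, 6.6, 0.8]
finger_gap: 25.1
grip_force: 79.5
```

```bash
python3 q.py
```

```text
time 20.1
tool_pos [ 543.88 -102.39   82.36]
tcp_rot [-1.7985e+02 -1.3000e-01  9.2870e+01]
ft_force [-6.03  6.61  0.79]
wrist_torque [ 1.24  1.27 -0.14]
```

Request:
servo_tool(fingers=[0.01,0.01,0.01,0.01], linear=[[-0.0005,0,0],[-0.001,0,0],[-0.0015,0,0],[-0.0015,0,0]], rotation=[[0,0,0],[0,0,0],[0,0,0],[0,0,0]])

```text
time: 20.5
tool_pos: [544.0, -103.9, 82.4]
tcp_rot: [-179.9, -0.1, 92.9]
ft_force: [-6.7, 6.2, 0.8]
finger_gap: 25.4
grip_force: 79.5
```

```bash
python3 q.py
```

```text
time 20.5
tool_pos [ 543.98 -103.89   82.36]
tcp_rot [-1.7985e+02 -1.3000e-01  9.2870e+01]
ft_force [-6.72  6.17  0.85]
wrist_torque [ 1.16  1.19 -0.13]
```

Request:
servo_tool(fingers=[0.01,0.01,0.01], linear=[[-0.0005,0,0],[-0.001,0,0],[-0.001,0,0]], rotation=[[0,0,0],[0,0,0],[0,0,0]])

```text
time: 20.8
tool_pos: [544.1, -104.9, 82.4]
tcp_rot: [-179.9, -0.1, 92.9]
ft_force: [-6.1, 6.6, -0.7]
finger_gap: 25.3
grip_force: 79.5
```

```bash
python3 q.py
```

```text
time 20.8
tool_pos [ 544.06 -104.88   82.39]
tcp_rot [-1.7986e+02 -1.3000e-01  9.2870e+01]
ft_force [-6.1   6.55 -0.68]
wrist_torque [ 1.18  1.23 -0.13]
```

Still dragging at commanded shoe x = 19, so I'll keep going in 1 mm steps.

Request:
servo_tool(fingers=[0.01,0.01,0.01], linear=[[-0.0005,0,0],[-0.001,0,0],[-0.001,0,0]], rotation=[[0,0,0],[0,0,0],[0,0,0]])

```text
time: 21.1
tool_pos: [544.1, -105.2, 82.4]
tcp_rot: [-179.8, -0.2, 92.9]
ft_force: [-7.3, 9.2, 1.3]
finger_gap: 25.4
grip_force: 79.7
```

```bash
python3 q.py
```

```text
time 21.1
tool_pos [ 544.05 -105.24   82.43]
tcp_rot [-179.85   -0.2    92.88]
ft_force [-7.29  9.18  1.32]
wrist_torque [ 1.68  1.36 -0.03]
```

Request:
servo_tool(fingers=[0.01,0.01,0.01], linear=[[-0.0005,0,0],[-0.001,0,0],[-0.001,0,0]], rotation=[[0,0,0],[0,0,0],[0,0,0]])

```text
time: 21.4
tool_pos: [544.0, -105.4, 82.5]
tcp_rot: [-179.8, -0.3, 92.9]
ft_force: [-8.6, 13.7, 3.9]
finger_gap: 25.4
grip_force: 79.9
```

```bash
python3 q.py
```

```text
time 21.4
tool_pos [ 544.04 -105.41   82.46]
tcp_rot [-179.84   -0.27   92.89]
ft_force [-8.6  13.67  3.93]
wrist_torque [ 2.48  1.45 -0.04]
```

Request:
servo_tool(fingers=[0.01,0.01,0.01,0.01], linear=[[0,0,0],[0,0,0],[0,0,0],[0,0,0]], rotation=[[0,0,0],[0,0,0],[0,0,0],[0,0,0]])

```text
time: 21.8
tool_pos: [544.0, -105.4, 82.5]
tcp_rot: [-179.8, -0.3, 92.9]
ft_force: [-7.6, 13.3, 3.2]
finger_gap: 25.1
grip_force: 79.9
```

```bash
python3 q.py
```

```text
time 21.8
tool_pos [ 544.04 -105.41   82.47]
tcp_rot [-179.84   -0.26   92.9 ]
ft_force [-7.64 13.33  3.21]
wrist_torque [ 2.44  1.45 -0.08]
```

Request:
servo_tool(fingers=[0.01,0.01,0.01,0.01,0.01,0.01,0.01,0.01,0.01,0.01], linear=[[0.0005,-0.0005,0],[0.001,-0.001,0],[0.0015,-0.0015,0],[0.002,-0.002,0],[0.003,-0.003,0],[0.004,-0.005,0],[0.006,-0.008,0],[0.01,-0.012,0],[0.012,-0.016,0],[0.012,-0.016,0]], rotation=[[0,0,0],[0,0,0],[0,0,0],[0,0,0],[0,0,0],[0,0,0],[0,0,0],[0,0,0],[0,0,0],[0,0,0]])

```text
time: 22.8
tool_pos: [527.9, -96.7, 82.9]
tcp_rot: [-180.0, -0.0, 92.9]
ft_force: [-0.8, 0.0, -2.6]
finger_gap: 24.9
grip_force: 79.3
```

```bash
python3 q.py
```

```text
time 22.8
tool_pos [527.94 -96.72  82.9 ]
tcp_rot [-179.98   -0.     92.85]
ft_force [-0.78  0.04 -2.58]
wrist_torque [ 0.   -0.01  0.04]
```

```bash
python3 -c "
from h import *
mv((528.2,-97,143,92.85),(554,357,143,90))"; python3 - <<'E'
from bench import r
E
```

```text
[0.4522, 0.0483, 0.0] 2.85
```

Request:
servo_tool(fingers=[0.01,0.01,0.01,0.01,0.01,0.01], linear=[[0,0,-0.005],[0,0,-0.018],[0,0,-0.036],[0,0,-0.052],[0,0,-0.06],[0,0,-0.06]], rotation=[[0,0,0],[0,0,0],[0,0,0],[0,0,0],[0,0,0],[0,0,0]])

```text
time: 23.4
tool_pos: [530.0, -97.4, 145.3]
tcp_rot: [179.8, 0.1, 92.8]
ft_force: [-1.0, -1.1, -2.0]
finger_gap: 25.1
grip_force: 79.2
```

Request:
servo_tool(fingers=[0.01,0.01,0.01,0.01,0.01,0.01,0.01,0.01,0.01,0.01], linear=[[0.01,0.0011,0],[0.035,0.0037,0],[0.07,0.0075,0],[0.11,0.0117,0],[0.15,0.016,0],[0.19,0.0203,0],[0.23,0.0246,0],[0.27,0.0288,0],[0.31,0.0331,0],[0.35,0.0374,0]], rotation=[[0,0,0.3],[0,0,0.6],[0,0,0.9],[0,0,1.2],[0,0,1.5],[0,0,1.8],[0,0,2.1],[0,0,2.4],[0,0,2.6],[0,0,2.85]])

```text
time: 24.4
tool_pos: [547.3, 256.6, 141.6]
tcp_rot: [-179.9, 0.0, 90.0]
ft_force: [0.8, -0.0, -2.9]
finger_gap: 24.8
grip_force: 79.3
```

```bash
python3 -c "
from h import *
# commanded start of last call + (0.35,0.0374) along tool axes
a=radians(92.85);x=528.2+350*cos(a)+37.4*sin(a);y=-97+350*sin(a)-37.4*cos(a)
print(x,y);mv((x,y,143,90),(554,357,143,90))"
```

```text
548.1512601168482 254.4266740299459
[0.1026, 0.0058, 0.0] 0
```

Request:
servo_tool(fingers=[0.01,0.01,0.01,0.01,0.01,0.01,0.01,0.01], linear=[[0.035,0.002,0],[0.065,0.004,0],[0.087,0.005,0],[0.099,0.0058,0],[0.1026,0.0058,0],[0.1026,0.0058,0],[0.1026,0.0058,0],[0.1026,0.0058,0]], rotation=[[0,0,0],[0,0,0],[0,0,0],[0,0,0],[0,0,0],[0,0,0],[0,0,0],[0,0,0]])

```text
time: 25.2
tool_pos: [554.6, 355.9, 143.0]
tcp_rot: [-180.0, 0.0, 89.9]
ft_force: [-0.1, -0.2, -2.4]
finger_gap: 25.1
grip_force: 79.2
```

Request:
servo_tool(fingers=[0.01,0.01,0.01,0.01,0.01,0.01,0.01,0.01,0.01,0.01], linear=[[0,0,0.008],[0,0,0.024],[0,0,0.04],[0,0,0.054],[0,0,0.063],[0,0,0.069],[0,0,0.072],[0,0,0.073],[0,0,0.073],[0,0,0.073]], rotation=[[0,0,0],[0,0,0],[0,0,0],[0,0,0],[0,0,0],[0,0,0],[0,0,0],[0,0,0],[0,0,0],[0,0,0]])

```text
time: 26.2
tool_pos: [555.0, 357.3, 70.9]
tcp_rot: [179.9, -0.0, 90.0]
ft_force: [0.3, 0.3, -2.0]
finger_gap: 25.2
grip_force: 79.3
```

```bash
python3 q.py
```

```text
time 26.2
tool_pos [554.96 357.32  70.87]
tcp_rot [ 1.7993e+02 -4.0000e-02  8.9990e+01]
ft_force [ 0.28  0.32 -1.99]
wrist_torque [0.04 0.04 0.  ]
```

Next I'll lower in small steps until it touches.

Request:
servo_tool(fingers=[0.01,0.01,0.01,0.01], linear=[[0,0,0.001],[0,0,0.002],[0,0,0.003],[0,0,0.003]], rotation=[[0,0,0],[0,0,0],[0,0,0],[0,0,0]])

```text
time: 26.6
tool_pos: [554.4, 357.1, 66.9]
tcp_rot: [180.0, -0.0, 90.0]
ft_force: [0.5, -0.3, -1.9]
finger_gap: 25.3
grip_force: 79.3
```

```bash
python3 q.py
```

```text
time 26.6
tool_pos [554.41 357.06  66.94]
tcp_rot [180.  -0.  90.]
ft_force [ 0.49 -0.28 -1.95]
wrist_torque [0.02 0.01 0.04]
```

Request:
servo_tool(fingers=[0.01,0.01,0.01,0.01], linear=[[0,0,0.0005],[0,0,0.001],[0,0,0.0015],[0,0,0.0015]], rotation=[[0,0,0],[0,0,0],[0,0,0],[0,0,0]])

```text
time: 27.0
tool_pos: [554.4, 357.1, 66.9]
tcp_rot: [180.0, -0.0, 90.0]
ft_force: [-5.6, -2.7, 8.7]
finger_gap: 25.0
grip_force: 80.7
```

```bash
python3 q.py
```

```text
time 27.0
tool_pos [554.44 357.13  66.89]
tcp_rot [180.  -0.  90.]
ft_force [-5.58 -2.72  8.74]
wrist_torque [-0.53  0.85 -0.09]
```

Touching. I'll release and lift away.

Request:
servo_tool(fingers=[0.03,0.04,0.05,0.06,0.06,0.06], linear=[[0,0,-0.001],[0,0,-0.001],[0,0,-0.001],[0,0,-0.001],[0,0,-0.001],[0,0,-0.001]], rotation=[[0,0,0],[0,0,0],[0,0,0],[0,0,0],[0,0,0],[0,0,0]])

```text
time: 27.6
tool_pos: [554.4, 357.0, 66.4]
tcp_rot: [-180.0, 0.0, 90.0]
ft_force: [-0.5, 0.4, -0.4]
finger_gap: 60.1
grip_force: 0.0
```

Request:
servo_tool(fingers=[0.06,0.06,0.06,0.06,0.06,0.06,0.06,0.06,0.06], linear=[[0,0,-0.01],[0,0,-0.03],[0,0,-0.06],[0,0,-0.1],[0,0,-0.14],[0,0,-0.17],[0,0,-0.19],[0,0,-0.19],[0,0,-0.19]], rotation=[[0,0,0],[0,0,0],[0,0,0],[0,0,0],[0,0,0],[0,0,0],[0,0,0],[0,0,0],[0,0,0]])

```text
time: 28.5
tool_pos: [554.6, 357.1, 257.1]
tcp_rot: [179.9, -0.0, 90.0]
ft_force: [0.4, 0.4, -0.8]
finger_gap: 59.6
grip_force: 0.0
```

```bash
python3 - <<'E'
from bench import r
import cv2
w=cv2.resize(r.snapshot("wrist")["frame"],(400,300),interpolation=cv2.INTER_AREA)
t=r.snapshot("top")["frame"][178:240,228:364]; t=cv2.resize(t,(800,300),interpolation=cv2.INTER_CUBIC)
s=cv2.resize(r.snapshot("side")["frame"][150:285,200:380],(400,300),interpolation=cv2.INTER_CUBIC)
cv2.imwrite("pics/end.png",cv2.vconcat([cv2.hconcat([w,s]),t])[:,:,::-1])
E
python3 q.py
```

```text
time 28.65
tool_pos [553.65 356.6  254.41]
tcp_rot [-1.7984e+02  9.0000e-02  8.9990e+01]
ft_force [-0.5   0.34  0.32]
wrist_torque [-0.   -0.   -0.03]
```

View pics/end.png

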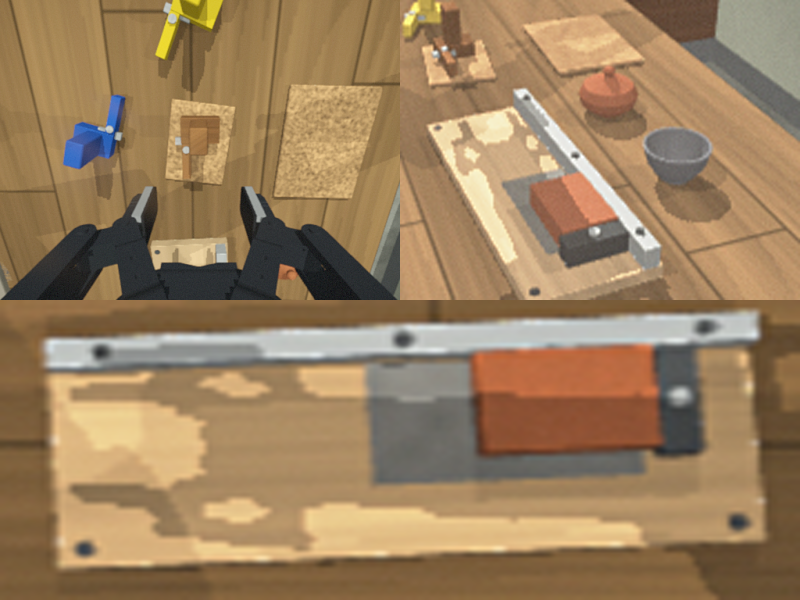

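The pictures show the blank butted against fence and stop (bottom view, 472–660), and the shoe upright and centred on the small cork pad at (200,140).

```bash
python3 -c "
from bench import r
print(r.hand_in())"
```

```text
the job is handed in; nothing more can be done
None
```

I've handed the job in after about 29 s of robot time: the blank is butted against the fence and end stop, the shoe is upright on its cork pad, and the pots weren't touched. The hand-in returned no verdict. Sideways push on the shoe stayed under about 9 N and forward push under about 14 N, so the blank's fence and stop loads stayed inside their 12 N and 25 N limits.

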